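# Load a glass weight into the annealing kiln

### The job

Load the green glass weight into the little blue kiln: pull the yellow bolt fully out, slide the guard door fully open by its red handle, and set the weight upright in the middle of the white tile inside, keeping hold of it until it stands there. Then let go, slide the door fully shut and push the bolt fully home to lock it. Leave the amber weight in the kiln and everything else on the bench as they are.

Things in the scene. Friction and masses are not known exactly. Their poses are not given: they have to be found in the camera images.
- kiln: Blue top-loading kiln, fixed, 210 (x) by 400 (y) by 165 high. Origin: centre of underside; own -x faces the robot, y to its left, yaw up to 0.12 rad. Chamber 160 (x) by 170 (y), centred 100 to -y of the origin, floor at height 70, open top at 165. The +y half is a deck where the open door parks. Rails along y at x +-95 rise to 179; a steel bolt keeper at the front rim near y 3 rises to 191.
- door (a joint): Guard door, steel frame with a clear pane, 174 (x) by 190 (y) by 12 thick, sliding flat over the kiln's top along the kiln's +y. 0 = shut over the chamber, 0.185 m = fully open, at a stop. About 3 N to move; stays where left. Its top is at height 179. While the bolt is in it can move only some 2 mm.
- door_grip (a point): Centre of the door's red bar handle: a bar 100 long along the kiln's x, 16 wide (y) and 16 high, at height 223, on two posts 12 thick, 42 to either side of its centre; 36 mm of free space below the bar between the posts. Moves with the door.
- bolt (a joint): Slide bolt at the front of the kiln's top rim; pulls out along the kiln's -x (towards the robot). 0 = home (door locked), 0.036 m = fully out, at a stop. About 4 N to move; friction keeps it where left. Home, its 10 mm square pin crosses the edge of the shut door; it cannot go home through the door.
- bolt_grip (a point): Centre of the bolt's yellow knob: a disc 34 in diameter and 24 long along the kiln's x, at height 173, when home centred 30 mm in front of the kiln's front face; nothing below it. Moves with the bolt.
- glass: Green glass weight with pale yellow bands, loose: an upright round block 52 in diameter, straight up to 72, domed to 85 high. About 0.3 to 0.55 kg. Origin: centre of its underside, z up. Starts standing on the bench on one side of the kiln.
- tile: White ceramic setter tile fixed on the kiln's chamber floor, 90 (x) by 76 (y) by 8 thick, in either the -y or the +y half of the chamber. Origin: centre of its underside, axes as the kiln's; its top is 8 mm above the origin, at height 78.
- amber: Amber glass weight of the same shape and size as the green one, loose, standing in the other half of the chamber, its axis 88 mm from the tile's centre along the kiln's y and up to 20 mm off along x. Origin: centre of its underside. Leave alone.
- jar: Amber glass jar with a white cap, 66 in diameter, 100 high, loose on the bench on the side of the kiln where the green weight is not. Origin: centre of its underside. Leave alone.
- flask: Green bottle, 64 in diameter, 170 high, loose at the left of the bench. Origin: underside. Leave alone.
- cup: Steel cup, 76 in diameter, 90 high, loose at the right of the bench. Origin: underside. Leave alone.
- hammer: Hammer lying near the robot on the left. Leave alone.
- paddle: Spatula-like paddle lying near the robot on the right. Leave alone.
Things that resemble listed ones, but are neither listed nor needed, are in the scene too. Several things have the shape of the glass; the one meant has the colours described above.

How it is judged (in metres and radians):
On the way, in this order (a step that is already met when the one before it is completed fails the run):
1. the bolt is pulled fully out (past 31 of 36 mm) with the door still shut (value of joint bolt above 0.031 m and value of joint door below 0.01 m), for 0.1 s.
2. the door is fully open (past 175 of 185 mm) (value of joint door above 0.175 m), for 0.1 s.
3. the green weight stands on the tile (axis within 22 mm of its centre, lifted less than 6 mm, tilt under 0.1 rad), nearly still and still held in the fingers (horizontal distance between glass and tile below 0.022 m and z of glass in the frame of tile between 0.004 and 0.014 m and angle between glass's own z axis and vertical below 0.1 rad and contact force between the fingers and glass above 0.5 N and linear speed of glass below 0.05 m/s), for 0.1 s.
4. the door is shut (within 5 mm) over the released weight (value of joint door below 0.005 m and horizontal distance between glass and tile below 0.022 m and z of glass in the frame of tile between 0.004 and 0.014 m and angle between glass's own z axis and vertical below 0.1 rad and contact force between the fingers and glass below 0.1 N), for 0.1 s.
At the end, for the whole second after the job is handed in: The door is shut (within 5 mm) and the bolt home (within 5 mm); the green weight stands released and at rest on the tile, its axis within 22 mm of the tile's centre, its foot 4 to 14 mm above the tile's underside and tilted less than 0.1 rad (all of step 4 and value of joint bolt below 0.005 m and linear speed of glass below 0.02 m/s); the robot touches nothing.
It fails at once if the amber weight is moved over 20 mm, another bystander over 30 mm (tools 40 mm) (distance of amber from where it was at the start of the episode above 0.02 m or distance of any of jar, flask, cup from where it was at the start of the episode above 0.03 m or distance of any of hammer, paddle from where it was at the start of the episode above 0.04 m).
It fails at once if the amber weight, the jar, the flask or the cup is tipped over 0.4 rad (angle between any of amber, jar, flask, cup's own z axis and vertical above 0.4 rad).
It also fails if it takes over 72 s, if anything falls off the work surface, if the arm or the gripper's body presses on something with over 40 N, if the wrist force passes 120 N, or if a joint passes its speed limit or range.

### The arm

A 7-joint arm with a two-finger parallel gripper is mounted at the origin on the work surface. World frame = base frame: x ahead of the robot, y to its left, z up, the work surface at z = 0. Lengths are in mm, angles in degrees, forces in N, time in s.
With the tool pointing down it reaches from about 350 to 900 mm from the base axis. Payload 8.1 kg.
Tool frame: the origin (TCP) lies between the finger pads; the fingertips stand 17 mm ahead of it and the grasp point (between the pads) lies 2 mm behind it; y points along the fingers, z is the direction in which the jaws open and shut, and the axes are right-handed (so a half turn about y gives the same grasp; the last joint's range is limited). The gripper opens to 92 mm and grips with 3 to 60 N. Pads are 19 mm wide; open, the fingers measure 130 mm over their backs; the gripper's body (75 mm by 190 mm) begins 47 mm behind the grasp point.
Start: joints at [70.439, 24.895, 1.432, 90.138, -0.665, 64.973, -4.303], TCP at [147.81, -607.283, 243.742] pointing down, gripper open.
Joint ranges: [-149.89, 149.89], [-25.12, 119.58], [-72.63, 75.52], [4.76, 147.25], [-75.54, 255.54], [6.69, 114.76], [-157.13, 157.13]. Speed limits (degrees/s): [127.2, 127.2, 172.46, 172.46, 180, 180, 180].

### API

Orientations are given as [roll, pitch, yaw] about the fixed x, y, z axes, in that order (R = Rz(yaw) Ry(pitch) Rx(roll)).
In Python, from plant import robot gives the robot as it stands.
- The arm moves only by the tool apply_moves, never from a script. Its argument "steps" is a list of rows, each a list of 3 entries, a list of its own where there are three numbers: the shift along the tool's x, y, z in m, then the turn, a rotation vector about the tool's x, y, z in degrees, then the opening, from -1 (shut) to 1 (fully open). In form: [[[x, y, z], [wx, wy, wz], grip], ...]. A call has 1 to 5 rows; each row shifts and turns the pose as measured when the row begins, along the tool's axes as they then stand; what a row does not reach is not made up. A row lasts 1/8 s, in which the tool goes at most 62.5 mm and 10.7 degrees, less where a joint would pass 70% of its speed; a pose out of reach is approached as far as the arm can. A call with a gripper value outside its range is refused whole. The fingers move at their own pace and stop on an object; "force" is the grip in N (left out, the last holds). Time passes only in rows, so rows that do not move let the fingers close. It gives the time, the measured TCP pose, the force and the opening at its end, in the units of the state.
- robot.state(): the state, without advancing time (a new reading comes with each control period).
- robot.camera(name): name is "scene" or "top" or "wrist"; returns a dict with "pixels" (480x640x3 uint8, blue, green, red), "mtx" (3x3 intrinsics, pixels), "position" and "rotation" of the camera in the world; the wrist camera has in their place "tool_from_camera" (4x4, takes a point from camera to tool coordinates, whose origin is the TCP and whose axes are the tool frame's). Camera axes: x right, y down, z forward; pixel columns grow to the right and rows downward; lengths in mm; the calibration is good to about 2 mm. The wrist camera is an equidistant fisheye: a pixel r from the principal point sees the ray r / f radians off the axis. A picture is of the moment at which its call begins: read the wrist's pose just before it. There is no depth.
- robot.close_job(): hands the job in, once; it reports no verdict.
Trained networks look in a picture, given as the dict that the camera call returned (one of the last four; its "shot" number tells which), for a name from the list of things; names that differ only in an ending like _2 or _b are one class to them, and where a whole thing is asked for, a point or a joint stands for the part that bears it (a point fixed in the world has none). Each returns a list of dicts, best first, with "conf" (0 to 1); they miss things now and then, are a little off and sometimes report something else, mostly with a low value. They report only what shows in the picture. A call takes as long as a camera call. They do not tell look-alikes from the thing itself.
- robot.spot_in(picture, name): "extent" ([centre column, centre row, width, height] in pixels, round what is visible of it).
- robot.place_of(picture, name): "point" ([column, row] in pixels: a listed point, or the origin of a listed thing).
The state is a dict: "time": time; "q": joint angles; "qd": joint speeds; "tau": joint torques, N m; "position": TCP position; "tool_rot": TCP orientation; "ft_force": force on the tool from outside, world axes, zero at the start; "moment": the same for the moment, N m; "finger_gap": opening from 0.0 (shut) to 1.0 (fully open).
Only numpy, scipy, OpenCV 4.12 (cv2) and the standard library are available. Lean on these libraries where they do the work, as an engineer would, in place of code of your own. Each camera call takes 0.05 s, during which the arm holds its last target. There are 200 camera calls.

## Working session

There is one attempt and no reset: what is moved stays moved. The work goes in short steps, Python scripts to look and compute and a tool call to move; the robot and the scene stay as the last step left them, time stands still between calls to the robot, and variables do not carry over. Pictures are saved under pics/ and viewed, about 8 in all and at most 12, crops included, and the job is handed in when it is done.

Besides the shell and the picture viewer there is one more tool, called after "Emit:" as name([rows], argument=value, ...), one row to a line, values as JSON. apply_moves: Moves the arm, as the interface text tells. Its arguments: {"type":"object","properties":{"steps":{"type":"array","items":{"type":"array"}},"force":{"type":"number"}},"required":["steps"]}

```bash
ls; mkdir -p pics; cat > h.py <<'E'
import numpy as np, cv2
from scipy.spatial.transform import Rotation as R
from plant import robot
def ray(c,px):
    K=np.array(c["mtx"]); v=np.linalg.inv(K)@[px[0],px[1],1]
    return np.array(c["position"]), np.array(c["rotation"])@v
def at(c,px,z):
    p,v=ray(c,px); return p+v*(z-p[2])/v[2]
def tri(a,b):
    (p,u),(q,v)=a,b; u=u/np.linalg.norm(u); v=v/np.linalg.norm(v)
    s=np.linalg.lstsq(np.c_[u,-v],q-p,rcond=None)[0]; A=p+s[0]*u;B=q+s[1]*v
    return (A+B)/2,np.linalg.norm(A-B)
E
python3 - <<'E'
from h import *
s=robot.state(); print(s)
c={n:robot.camera(n) for n in("scene","top")}
for n in c:
    cv2.imwrite(f"pics/{n}0.png",c[n]["pixels"]); print(n,c[n]["mtx"],c[n]["position"],c[n]["rotation"])
for k in "kiln door_grip bolt_grip glass tile amber jar".split():
    for n in c:
        for r in robot.place_of(c[n],k)[:3]: print(k,n,np.round(r["point"]),round(r["conf"],2),{z:at(c[n],r["point"],z)[:2].round() for z in {"door_grip":[223],"bolt_grip":[173],"tile":[70],"amber":[70]}.get(k,[0])})
E
```

```text
pics
{'time': 0.0, 'q': array([70.43920873, 24.93545843,  1.42907751, 90.19021966, -0.66531198,
       64.97193705, -4.30343998]), 'qd': array([-0.10685234, -0.09022729, -0.11253423,  0.03927605,  0.05732426,
        0.12507601, -0.09944393]), 'tau': array([-6.02515483e-04, -6.67847085e+01,  9.85206105e-01, -3.14452708e+01,
       -6.01675990e-02,  4.29487287e-02,  1.59928377e-04]), 'position': array([ 147.68725537, -606.7971141 ,  242.9478006 ]), 'tool_rot': array([-9.00890616e+01, -6.74791389e-03, -1.66320973e+02]), 'ft_force': array([0.00368529, 0.6881277 , 0.51361156]), 'moment': array([ 0.05361434,  0.02732698, -0.02609362]), 'finger_gap': 0.997547025081509}
scene [[453.87988904   0.         321.6590637 ]
 [  0.         453.87988904 235.14536884]
 [  0.           0.           1.        ]] [1062.23358243  558.64211094  908.33139088] [-133.67347351    0.92080823  134.04130247]
top [[471.5493873    0.         324.04671486]
 [  0.         471.5493873  229.66884644]
 [  0.           0.           1.        ]] [ 317.51576912  -19.04149036 1278.89421507] [-170.87694532    0.84288953  -91.2735152 ]Traceback (most recent call last):
  File "<stdin>", line 8, in <module>
  File "h.py", line 8, in at
    p,v=ray(c,px); return p+v*(z-p[2])/v[2]
                                       ~^^^
IndexError: invalid index to scalar variable.
```

```bash
sed -i 's/np.array(c\["rotation"\])@v/R.from_euler("xyz",c["rotation"],degrees=True).as_matrix()@v/' h.py
python3 - <<'E'
from h import *
c={n:robot.camera(n) for n in("scene","top")}
for k in "kiln door_grip bolt_grip glass tile amber jar".split():
    for n in c:
        for r in robot.place_of(c[n],k)[:3]: print(k,n,np.round(r["point"]),round(r["conf"],2),{z:at(c[n],r["point"],z)[:2].round() for z in {"door_grip":[223],"bolt_grip":[173],"tile":[70],"amber":[70]}.get(k,[0])})
cv2.imwrite("pics/both.png",cv2.resize(np.hstack([c[n]["pixels"] for n in c])[:,:],(800,300)))
E
```

```text
door_grip scene [250. 204.] 0.93 {223: array([ 594., -145.])}
door_grip top [388. 180.] 0.87 {223: array([ 600., -156.])}
bolt_grip scene [323. 214.] 0.7 {173: array([461., -34.])}
bolt_grip top [140. 189.] 0.62 {173: array([606., 436.])}
glass scene [269. 188.] 0.78 {0: array([ 345., -393.])}
glass scene [225. 198.] 0.76 {0: array([ 475., -459.])}
glass scene [241. 206.] 0.44 {0: array([ 465., -389.])}
glass top [468. 285.] 0.9 {0: array([ 363., -389.])}
glass top [449. 211.] 0.79 {0: array([ 566., -351.])}
glass top [460. 250.] 0.73 {0: array([ 458., -372.])}
jar scene [453. 381.] 0.85 {0: array([523., 410.])}
jar top [175. 238.] 0.9 {0: array([511., 405.])}
```

View pics/top0.png

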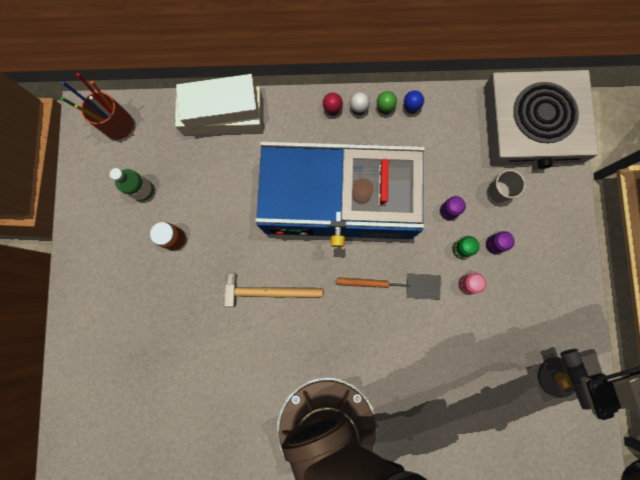

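View pics/scene0.png

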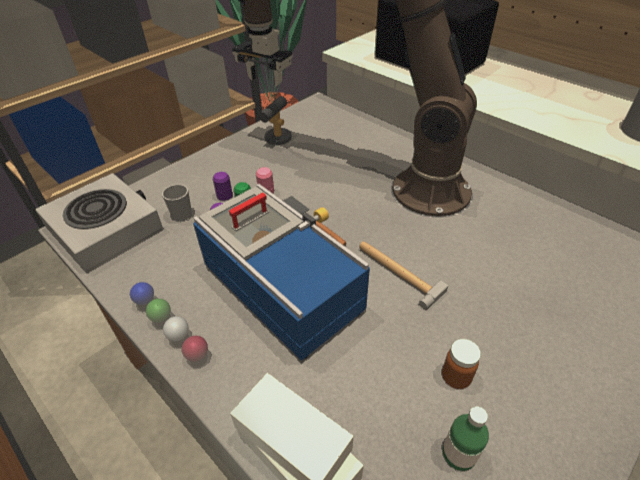

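```bash
cat >> h.py <<'E'
def move_to(p,yaw,frac=1):
    "shift in tool axes (m) and rotvec (deg) from the measured pose to p / yaw, tool down"
    s=robot.state(); A=R.from_euler("xyz",s["tool_rot"],degrees=True); B=R.from_euler("xyz",[-90,0,yaw],degrees=True)
    print("pos",s["position"].round(1),"rot",s["tool_rot"].round(1),"gap",round(s["finger_gap"],3),"q7",s["q"].round(),"t",s["time"])
    print("shift",(A.inv().apply(np.array(p)-s["position"])/1000).round(4),"turn",((A.inv()*B).as_rotvec(degrees=True)).round(2))
E
python3 - <<'E'
from h import *
c={n:robot.camera(n) for n in("scene","top")}
print(tri(ray(c["scene"],(250,204)),ray(c["top"],(388,180))))
print(tri(ray(c["scene"],(322.5,214)),ray(c["top"],(338,239.5))))
t=c["top"]
a,b=at(t,(263,145.5),179),at(t,(422.5,151),179); print("rear",a,b,np.degrees(np.arctan2(-(b-a)[0],-(b-a)[1]))*-1)
for n in c:
  for k in("bolt_grip","door_grip"):
    print(n,k,[(np.round(r["extent"]),round(r["conf"],2)) for r in robot.spot_in(c[n],k)])
cv2.imwrite("pics/crop1.png",cv2.resize(t["pixels"][135:265,250:530],None,fx=2.8,fy=2.8,interpolation=cv2.INTER_CUBIC))
move_to([460,-35,300],177)
E
```

```text
(array([ 595.37633428, -152.7776448 ,  222.420664  ]), np.float64(11.882595259324624))
(array([467.58093394, -35.82369571, 178.13591826]), np.float64(8.579832654195075))
rear [705.85214008 137.3481142  179.        ] [ 681.38732948 -249.28182977  179.        ] -3.6206818955853186
scene bolt_grip [(array([314., 219.,  30.,  19.]), 0.73), (array([242., 188.,  22.,  11.]), 0.44)]
scene door_grip [(array([250., 224., 107.,  72.]), 0.88), (array([282., 273., 178., 175.]), 0.18)]
top bolt_grip [(array([338., 231.,  10.,  31.]), 0.81)]
top door_grip [(array([384., 185.,  82.,  75.]), 0.58)]
pos [ 147.8 -607.3  243.7] rot [ -90.    -0.  -166.3] gap 0.999 q7 [70. 25.  1. 90. -1. 65. -4.] t 1.35
shift [-0.4387 -0.0563 -0.4822] turn [-0.   16.68  0.  ]
```

View pics/crop1.png

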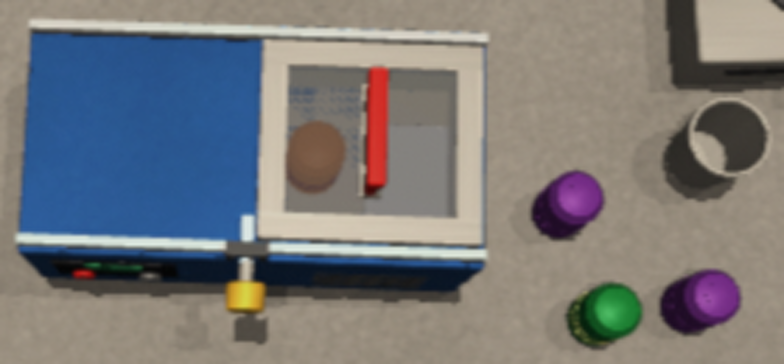

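Emit:
apply_moves([
  [[0,-0.03,-0.02],[0,8.6,0],1],
  [[0,-0.03,-0.04],[0,8.6,0],1],
  [[0,0,0],[0,0,0],1],
])

```text
time: 1.72
position: [139.5, -546.6, 304.8]
tool_rot: [-90.1, -0.0, 175.9]
ft_force: [0.6, -0.0, -0.5]
finger_gap: 1.003
```

```bash
python3 -c "
from h import *
move_to([440,-40,310],176.4)"
```

```text
pos [ 139.5 -546.6  304.8] rot [-90.1  -0.  175.9] gap 1.003 q7 [ 66.  17.   5.  94.  -2.  70. -22.] t 1.725
shift [-0.2638 -0.0047 -0.5267] turn [ 0.06 -0.47  0.  ]
```

Emit:
apply_moves([
  [[-0.027,0,-0.053],[0,0,0],1],
  [[-0.027,0,-0.053],[0,0,0],1],
  [[-0.027,0,-0.053],[0,0,0],1],
  [[-0.027,0,-0.053],[0,0,0],1],
  [[-0.027,0,-0.053],[0,0,0],1],
])

```text
time: 2.35
position: [295.1, -289.9, 302.4]
tool_rot: [-89.9, -0.0, 175.8]
ft_force: [1.6, -0.3, -0.1]
finger_gap: 0.999
```

```bash
python3 -c "
from h import *
move_to([440,-40,310],176.4)"
```

```text
pos [ 295.1 -289.9  302.4] rot [-89.9  -0.  175.8] gap 0.999 q7 [ 45.   2.  -8. 111.   0.  66. -58.] t 2.35
shift [-0.1264 -0.008  -0.2598] turn [-0.08 -0.56  0.04]
```

Emit:
apply_moves([
  [[-0.025,0,-0.052],[0,0,0],1],
  [[-0.025,0,-0.052],[0,0,0],1],
  [[-0.025,-0.004,-0.052],[0,-0.5,0],1],
  [[-0.025,-0.004,-0.052],[0,0,0],1],
  [[-0.025,0,-0.052],[0,0,0],1],
])

```text
time: 2.98
position: [442.4, -31.4, 309.1]
tool_rot: [-89.9, 0.1, 176.6]
ft_force: [1.9, 0.4, 0.2]
finger_gap: 1.001
```

```bash
cat >> h.py <<'E'
def wray(px,c,s):
    K=np.array(c["mtx"]); d=np.array([(px[0]-K[0,2])/K[0,0],(px[1]-K[1,2])/K[1,1]]); r=np.linalg.norm(d)
    v=np.r_[d/r*np.sin(r),np.cos(r)] if r>0 else np.array([0,0,1.])
    T=np.array(c["tool_from_camera"]); A=R.from_euler("xyz",s["tool_rot"],degrees=True)
    return s["position"]+A.apply(T[:3,3]), A.apply(T[:3,:3]@v)
def wat(px,c,s,z):
    p,v=wray(px,c,s); return p+v*(z-p[2])/v[2]
def wlook(names):
    s=robot.state(); c=robot.camera("wrist")
    for k,z in names.items():
        for r in robot.place_of(c,k)[:3]: print(k,np.round(r["point"]),round(r["conf"],2),wat(r["point"],c,s,z).round(1))
    return s,c
E
python3 - <<'E'
from h import *
s,c=wlook(dict(bolt_grip=173,door_grip=223,kiln=0,amber=70,tile=70,glass=0))
cv2.imwrite("pics/w1.png",c["pixels"])
for n in("bolt_grip",):print([(np.round(r["extent"]),round(r["conf"],2)) for r in robot.spot_in(c,n)])
move_to([460,-35,175],176.4)
E
```

```text
bolt_grip [326. 205.] 0.58 [465.2 -35.6 173. ]
door_grip [491.  14.] 0.94 [ 599.6 -149.6  223. ]
kiln [328.  63.] 0.93 [601.8 -46.5   0. ]
tile [ 31. 180.] 0.66 [508.5 344.8  70. ]
tile [435. 245.] 0.65 [ 392.2 -153.    70. ]
glass [610. 167.] 0.76 [ 473.4 -466.     0. ]
glass [330.  62.] 0.74 [602.4 -49.8   0. ]
[(array([326., 170.,  46., 116.]), 0.77)]
pos [440.8 -34.2 308.9] rot [-89.9  -0.  176.5] gap 0.998 q7 [  22.    7.  -27.  106.    3.   68. -100.] t 3.375
shift [-0.0192  0.1339 -0.0006] turn [-0.1   0.09  0.01]
```

View pics/w1.png

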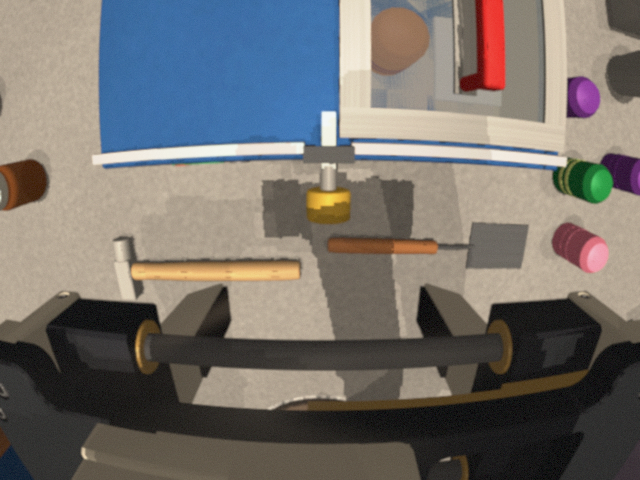

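Emit:
apply_moves([
  [[-0.025,0.03,0.002],[0,0,0],1],
  [[0,0.04,0],[0,0,0],1],
  [[0,0.04,0],[0,0,0],1],
  [[0,0.018,0],[0,0,0],1],
  [[0,0,0],[0,0,0],1],
])

```text
time: 4.0
position: [466.2, -44.7, 178.4]
tool_rot: [-89.8, 0.2, 175.9]
ft_force: [-0.6, 0.3, 0.7]
finger_gap: 1.002
```

```bash
python3 - <<'E'
from h import *
s,c=wlook(dict(bolt_grip=173,door_grip=223))
move_to([466,-36,171],176.4)
E
```

```text
bolt_grip [304. 318.] 0.89 [466.4 -36.7 173. ]
pos [467.8 -44.1 180.4] rot [-89.8   0.4 175.9] gap 1.002 q7 [  20.   17.  -26.  114.   10.   50. -105.] t 4.15
shift [ 0.0025  0.0093 -0.0079] turn [-0.22 -0.47 -0.42]
```

Emit:
apply_moves([
  [[0.0015,0.009,-0.0075],[-0.2,-0.5,-0.4],1],
  [[0,0,0],[0,0,0],0.0],
  [[0,0,0],[0,0,0],-1],
  [[0,0,0],[0,0,0],-1],
  [[0,0,0],[0,0,0],-1],
], force=40)

```text
time: 4.78
position: [468.2, -36.0, 172.9]
tool_rot: [-90.0, 0.2, 176.5]
ft_force: [0.1, -0.4, 0.5]
finger_gap: 0.613
```

Emit:
apply_moves([
  [[0,0,0],[0,0,0],-1],
  [[0,0,0],[0,0,0],-1],
  [[0.003,0,0],[0,0,0],-1],
])

```text
time: 5.15
position: [465.8, -36.5, 173.0]
tool_rot: [-90.0, 0.3, 176.4]
ft_force: [4.4, -3.8, -1.9]
finger_gap: 0.359
```

Emit:
apply_moves([
  [[0.012,0,0],[0,0,0],-1],
  [[0.012,0,0],[0,0,0],-1],
  [[0.012,0,0],[0,0,0],-1],
  [[0.006,0,0],[0,0,0],-1],
  [[0.004,0,0],[0,0,0],-1],
])

```text
time: 5.78
position: [433.9, -34.5, 174.2]
tool_rot: [-90.2, 2.3, 176.4]
ft_force: [24.1, -3.1, -30.5]
finger_gap: 0.359
```

Emit:
apply_moves([
  [[0.003,0.003,0],[0,0,-2],-1],
  [[0.003,0,0],[0,0,0],-1],
  [[0,0,0],[0,0,0],-1],
])

```text
time: 6.15
position: [434.1, -34.6, 174.0]
tool_rot: [-90.3, 1.1, 176.3]
ft_force: [4.8, -0.6, -11.3]
finger_gap: 0.359
```

```bash
python3 - <<'E'
from h import *
s,c=wlook(dict(bolt_grip=173,door_grip=223)); print(s["ft_force"])
move_to([430,-36,171],176.4)
E
```

```text
bolt_grip [320. 329.] 0.86 [431.  -33.8 173. ]
[  4.75625608  -0.64588627 -11.25861506]
pos [434.1 -34.6 174. ] rot [-90.3   1.1 176.3] gap 0.365 q7 [  21.   14.  -27.  120.    8.   47. -105.] t 6.3
shift [0.004  0.0029 0.0017] turn [ 0.29 -0.06 -1.1 ]
```

Emit:
apply_moves([
  [[0,0,0],[0,0,0],1],
  [[0,0,0],[0,0,0],1],
  [[0,0,0],[0,0,0],1],
  [[0,-0.05,0],[0,0,-1],1],
  [[0,-0.06,0],[0,0,0],1],
])

```text
time: 6.92
position: [427.2, -34.4, 282.7]
tool_rot: [-90.3, -0.7, 176.4]
ft_force: [2.0, -1.2, 0.5]
finger_gap: 0.852
```

```bash
python3 - <<'E'
from h import *
s,c=wlook(dict(bolt_grip=173,door_grip=223)); print(s["ft_force"])
move_to([598,-151,290],176.4)
E
```

```text
bolt_grip [322. 237.] 0.68 [431.4 -33.7 173. ]
bolt_grip [329.  41.] 0.67 [565.6 -47.  173. ]
[ 1.99553719 -1.24060515  0.47414496]
pos [429.6 -34.4 284.7] rot [-90.3  -0.2 176.4] gap 0.972 q7 [ 23.   7. -28. 110.   3.  64. -99.] t 7.075
shift [-0.1754 -0.0064  0.1057] turn [ 0.27 -0.02  0.19]
```

Emit:
apply_moves([
  [[-0.045,-0.006,0.027],[0,0,0],1],
  [[-0.045,0,0.027],[0,0,0],1],
  [[-0.045,0,0.027],[0,0,0],1],
  [[-0.04,0,0.024],[0,0,0],1],
  [[0,0,0],[0,0,0],1],
])

```text
time: 7.7
position: [598.8, -152.8, 283.9]
tool_rot: [-90.2, -0.7, 176.5]
ft_force: [-0.5, -0.2, -0.8]
finger_gap: 0.999
```

```bash
python3 - <<'E'
from h import *
s,c=wlook(dict(door_grip=223)); print(s["ft_force"])
move_to([598,-151,221],176.4)
E
```

```text
door_grip [317. 270.] 0.97 [ 598.4 -149.3  223. ]
[-0.53359036 -0.22966987 -0.75711953]
pos [ 597.1 -150.1  284.9] rot [-90.3  -0.7 176.7] gap 1.0 q7 [ 24.  25. -22.  86.   9.  72. -92.] t 7.8
shift [-0.0017  0.0638  0.0012] turn [0.25 0.26 0.67]
```

Emit:
apply_moves([
  [[-0.001,0.032,0],[0,0.2,0.6],1],
  [[0,0.03,0],[0,0,0],0.3],
  [[0,0.002,0],[0,0,0],-0.4],
  [[0,0,0],[0,0,0],-1],
  [[0,0,0],[0,0,0],-1],
])

```text
time: 8.43
position: [595.2, -145.3, 222.3]
tool_rot: [-90.3, 0.0, 176.7]
ft_force: [-0.1, 0.8, -0.2]
finger_gap: 0.616
```

Emit:
apply_moves([
  [[0,0,0],[0,0,0],-1],
  [[0,0,0],[0,0,0],-1],
  [[0,0,0],[0,0,0],-1],
])

```text
time: 8.8
position: [596.1, -145.3, 224.4]
tool_rot: [-90.3, 0.2, 176.7]
ft_force: [-0.5, -0.5, -0.5]
finger_gap: 0.288
```

Emit:
apply_moves([
  [[0,0,0],[0,0,0],-1],
  [[0,0,0],[0,0,0],-1],
  [[0,0,-0.015],[0,0,0],-1],
  [[0,0,-0.025],[0,0,0],-1],
  [[0,0,-0.03],[0,0,0],-1],
])

```text
time: 9.43
position: [600.0, -80.6, 224.4]
tool_rot: [-89.9, 0.2, 176.3]
ft_force: [1.3, -3.8, -0.4]
finger_gap: 0.17
```

Emit:
apply_moves([
  [[0,0,-0.03],[0,0,0],-1],
  [[0,0,-0.03],[0,0,0],-1],
  [[0,0,-0.03],[0,0,0],-1],
  [[0,0,-0.02],[0,0,0],-1],
  [[0,0,0],[0,0,0],-1],
])

```text
time: 10.05
position: [606.9, 33.7, 224.5]
tool_rot: [-89.8, 0.2, 176.4]
ft_force: [1.2, 2.0, -0.8]
finger_gap: 0.173
```

```bash
python3 - <<'E'
from h import *
s=robot.state(); print(s["ft_force"])
move_to([608,36,221],176.4)
E
```

```text
[ 1.22602086  1.95102552 -0.79362626]
pos [606.9  33.7 224.5] rot [-89.8   0.2 176.4] gap 0.173 q7 [   8.   26.  -24.   93.   12.   63. -113.] t 10.05
shift [-0.001   0.0034 -0.0023] turn [-0.2   0.01 -0.21]
```

Push against the stop, then release and look.

Emit:
apply_moves([
  [[0,0,-0.006],[0,0,0],-1],
  [[0,0,-0.004],[0,0,0],-1],
  [[0,0,-0.003],[0,0,0],-1],
  [[0,0,0],[0,0,0],-1],
])

```text
time: 10.55
position: [607.1, 37.0, 224.4]
tool_rot: [-89.3, 0.1, 175.9]
ft_force: [-0.0, 2.9, -0.4]
finger_gap: 0.17
```

Emit:
apply_moves([
  [[0,0,0],[0,0,0],0.2],
  [[0,0,0],[0,0,0],0.2],
  [[0,0,0],[0,0,0],0.2],
  [[0,-0.05,0],[0,0,0],0.5],
  [[0,-0.06,0],[0,0,0],0.5],
])

```text
time: 11.18
position: [604.7, 36.5, 331.4]
tool_rot: [-89.1, -0.5, 175.8]
ft_force: [0.8, 0.3, 0.3]
finger_gap: 0.668
```

```bash
python3 - <<'E'
from h import *
s,c=wlook(dict(door_grip=223,tile=70,amber=70)); cv2.imwrite("pics/w2.png",c["pixels"])
t=robot.camera("top")
for k,z in dict(tile=70,amber=70,glass=0,door_grip=223).items():
   for r in robot.place_of(t,k)[:3]: print(k,np.round(r["point"]),round(r["conf"],2),at(t,r["point"],z).round(1))
move_to([458,-200,330],-93.6)
E
```

```text
door_grip [322. 237.] 0.68 [609.3  34.4 223. ]
amber [442. 196.] 0.89 [ 598.8 -103.5   70. ]
tile [393. 197.] 0.63 [ 593.7 -188.4   70. ]
amber [361. 194.] 0.56 [ 604.5 -105.    70. ]
glass [449. 210.] 0.95 [ 568.3 -349.8    0. ]
glass [459. 249.] 0.93 [ 460.8 -370.3    0. ]
glass [496. 241.] 0.81 [ 479.4 -473.3    0. ]
pos [604.8  36.4 329.5] rot [-89.1  -0.5 175.8] gap 0.747 q7 [   8.   23.  -24.   83.   10.   77. -112.] t 11.625
shift [0.1289 0.0045 0.2466] turn [ -0.27 -90.63   1.11]
```

View pics/w2.png

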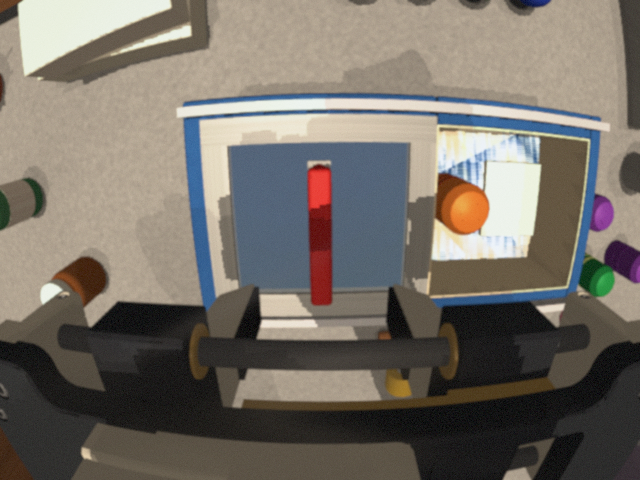

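Emit:
apply_moves([
  [[0,0,0],[0,-10.5,1],0.5],
  [[0,0,0],[0,-10.5,0],0.5],
  [[0,0,0],[0,-10.5,0],0.5],
  [[0,0,0],[0,-10.5,0],0.5],
  [[0,0,0],[0,-10.5,0],0.5],
], force=25)

```text
time: 12.25
position: [603.2, 36.0, 324.7]
tool_rot: [-89.4, -0.7, -130.5]
ft_force: [2.0, -0.0, 0.6]
finger_gap: 0.747
```

Emit:
apply_moves([
  [[0,0,0],[0,-10,0],0.5],
  [[0,0,0],[0,-10,0],0.5],
  [[0,0,0],[0,-10,0],0.5],
  [[0,0,0],[0,-6,0],0.5],
  [[0,0,0],[0,0,0],0.5],
])

```text
time: 12.88
position: [601.7, 35.1, 319.9]
tool_rot: [-90.4, -0.9, -93.2]
ft_force: [-0.9, -0.5, 0.5]
finger_gap: 0.748
```

```bash
python3 - <<'E'
from h import *
move_to([460,-371,330],-93.6)
E
```

```text
pos [601.7  35.1 319.9] rot [-90.4  -0.9 -93.2] gap 0.748 q7 [ 20.  26. -43.  84.  19.  78. -28.] t 12.875
shift [ 0.4135 -0.0028 -0.119 ] turn [0.39 0.42 0.9 ]
```

Emit:
apply_moves([
  [[0.052,-0.003,-0.015],[0.4,0.4,0.9],0.5],
  [[0.052,0,-0.015],[0,0,0],0.5],
  [[0.052,0,-0.015],[0,0,0],0.5],
  [[0.052,0,-0.015],[0,0,0],0.5],
  [[0.052,0,-0.015],[0,0,0],0.5],
])

```text
time: 13.5
position: [508.3, -220.9, 320.9]
tool_rot: [-90.1, 0.2, -93.9]
ft_force: [0.9, -1.0, -0.2]
finger_gap: 0.753
```

Emit:
apply_moves([
  [[0.052,0,-0.015],[0,0,0],0.5],
  [[0.05,0,-0.015],[0,0,0],0.5],
  [[0.04,0,-0.012],[0,0,0],0.5],
  [[0,0,0],[0,0,0],0.5],
])

```text
time: 14.0
position: [450.4, -369.4, 318.4]
tool_rot: [-90.3, 0.2, -95.1]
ft_force: [0.8, 0.3, -0.4]
finger_gap: 0.749
```

```bash
python3 - <<'E'
from h import *
s,c=wlook(dict(glass=0,tile=70,amber=70)); cv2.imwrite("pics/w3.png",c["pixels"])
move_to([460,-371,170],-93.6)
E
```

```text
glass [258. 211.] 0.91 [ 362.7 -384.4    0. ]
glass [346. 264.] 0.83 [ 469.8 -466.4    0. ]
glass [332. 198.] 0.56 [ 458.4 -377.1    0. ]
tile [442.  34.] 0.87 [ 591.3 -191.6   70. ]
pos [ 453.6 -363.8  319.5] rot [-90.2   0.3 -94.5] gap 0.748 q7 [ 61.  23. -39.  87.  14.  75.  16.] t 14.2
shift [0.0074 0.1494 0.0074] turn [ 0.15 -0.88 -0.28]
```

View pics/w3.png

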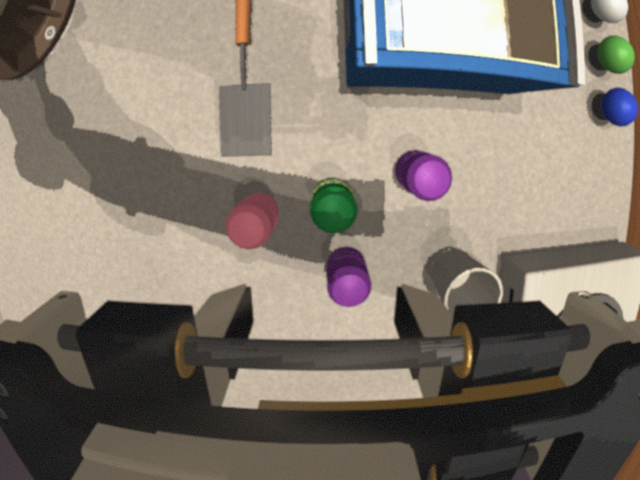

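Emit:
apply_moves([
  [[0.009,0.04,0.006],[0,-0.9,0],0.55],
  [[0,0.04,0],[0,0,0],0.55],
  [[0,0.04,0],[0,0,0],0.55],
  [[0,0.02,0],[0,0,0],0.55],
  [[0,0,0],[0,0,0],0.55],
])

```text
time: 14.82
position: [464.3, -365.0, 177.8]
tool_rot: [-89.9, 0.3, -93.0]
ft_force: [0.6, -0.3, 0.1]
finger_gap: 0.774
```

```bash
python3 - <<'E'
from h import *
s,c=wlook(dict(glass=0)); cv2.imwrite("pics/w4.png",c["pixels"])
h=cv2.cvtColor(c["pixels"],cv2.COLOR_BGR2HSV); m=cv2.inRange(h,(50,120,40),(80,255,255)); n,l,st,ce=cv2.connectedComponentsWithStats(m)
for i in range(1,n):
  if st[i,4]>300: print(st[i],ce[i],wat(ce[i],c,s,75))
move_to([459,-373,62],-93.6)
E
```

```text
glass [436. 197.] 0.94 [ 567. -348.    0.]
glass [217. 246.] 0.71 [ 365.3 -383.1    0. ]
glass [316. 234.] 0.58 [ 457.9 -376.9    0. ]
[ 283  217   69   77 4195] [317.16638856 255.3806913 ] [ 460.07952817 -370.65184616   75.        ]
pos [ 465.3 -365.8  179.6] rot [-89.7   0.2 -93. ] gap 0.778 q7 [ 59.  30. -37.  97.  20.  59.  12.] t 14.925
shift [ 0.0078  0.1176 -0.0064] turn [-0.27  0.56 -0.18]
```

Emit:
apply_moves([
  [[0.008,0.03,-0.006],[0,0.5,0],0.55],
  [[0,0.025,0],[0,0,0],0.55],
  [[0,0,0],[0,0,0],0.55],
])

```text
time: 15.3
position: [462.6, -374.2, 128.6]
tool_rot: [-89.3, -0.1, -93.5]
ft_force: [-0.7, 0.3, 1.5]
finger_gap: 0.78
```

```bash
python3 - <<'E'
from h import *
move_to([459,-373.5,63],-93.6)
E
```

```text
pos [ 462.6 -374.2  128.6] rot [-89.3  -0.1 -93.5] gap 0.78 q7 [ 58.  33. -35. 100.  23.  53.  10.] t 15.3
shift [-0.0005  0.0656 -0.0044] turn [-0.67  0.09  0.08]
```

Emit:
apply_moves([
  [[0,0.025,-0.004],[-0.6,0,0],0.55],
  [[0,0.025,0],[0,0,0],0.55],
  [[0,0.015,0],[0,0,0],0.55],
  [[0,0,0],[0,0,0],0.55],
])

```text
time: 15.8
position: [461.5, -375.3, 65.3]
tool_rot: [-89.7, -0.3, -93.5]
ft_force: [0.2, -0.5, 0.2]
finger_gap: 0.779
```

```bash
python3 - <<'E'
from h import *
print(robot.state()["ft_force"]);move_to([459,-373.5,63],-93.6)
E
```

```text
[ 0.20568272 -0.46034205  0.17691108]
pos [ 461.5 -375.3   65.3] rot [-89.7  -0.3 -93.5] gap 0.779 q7 [ 56.  37. -32. 103.  27.  47.   7.] t 15.8
shift [-0.0016  0.0023 -0.0026] turn [-0.32  0.09  0.31]
```

Emit:
apply_moves([
  [[-0.0015,0.003,-0.0025],[-0.3,0,0.3],0.5],
  [[0,0,0],[0,0,0],0.2],
  [[0,0,0],[0,0,0],-0.5],
  [[0,0,0],[0,0,0],-1],
  [[0,0,0],[0,0,0],-1],
])

```text
time: 16.42
position: [459.8, -374.0, 64.1]
tool_rot: [-89.9, -0.1, -93.5]
ft_force: [-0.1, -1.2, -3.1]
finger_gap: 0.561
```

Emit:
apply_moves([
  [[0,0,0],[0,0,0],-1],
  [[0,0,0],[0,0,0],-1],
])

```text
time: 16.68
position: [459.9, -374.1, 64.1]
tool_rot: [-89.9, -0.1, -93.5]
ft_force: [-0.2, 0.6, -1.7]
finger_gap: 0.556
```

```bash
python3 - <<'E'
from h import *
s=robot.state();print(s["ft_force"]);move_to([459,-373.5,300],-93.6)
E
```

```text
[-0.15234932  0.61945318 -1.68470521]
pos [ 459.9 -374.1   64.1] rot [-89.9  -0.1 -93.5] gap 0.556 q7 [ 56.  38. -32. 103.  27.  47.   7.] t 16.675
shift [-2.000e-04 -2.359e-01 -4.000e-04] turn [-0.12  0.08  0.07]
```

Emit:
apply_moves([
  [[0,-0.02,0],[0,0,0],-1],
  [[0,-0.05,0],[0,0,0],-1],
  [[0,-0.06,0],[0,0,0],-1],
  [[0,-0.06,0],[0,0,0],-1],
  [[0,-0.05,0],[0,0,0],-1],
])

```text
time: 17.3
position: [457.0, -371.7, 311.8]
tool_rot: [-90.2, 0.2, -93.4]
ft_force: [0.8, -1.7, -4.3]
finger_gap: 0.556
```

```bash
python3 - <<'E'
from h import *
w2=dict(position=np.array([604.75,36.45,330.5]),tool_rot=np.array([-89.1,-.5,175.8])); 
s,c=wlook(dict(tile=70,amber=70)); print(s["ft_force"]);cv2.imwrite("pics/w5.png",c["pixels"])
print("w2 tile",wat((510,199),c,w2,78))
move_to([592,-190,300],-93.6)
E
```

```text
tile [443.  38.] 0.73 [ 591.  -196.1   70. ]
[ 0.75670082 -1.67259771 -4.34551004]
w2 tile [ 593.88707094 -187.99916642   78.        ]
pos [ 458.4 -372.2  312.1] rot [-90.    0.1 -93.4] gap 0.558 q7 [ 61.  24. -39.  87.  15.  75.  17.] t 17.45
shift [-0.1898  0.0123  0.1226] turn [ 0.02  0.2  -0.08]
```

View pics/w5.png

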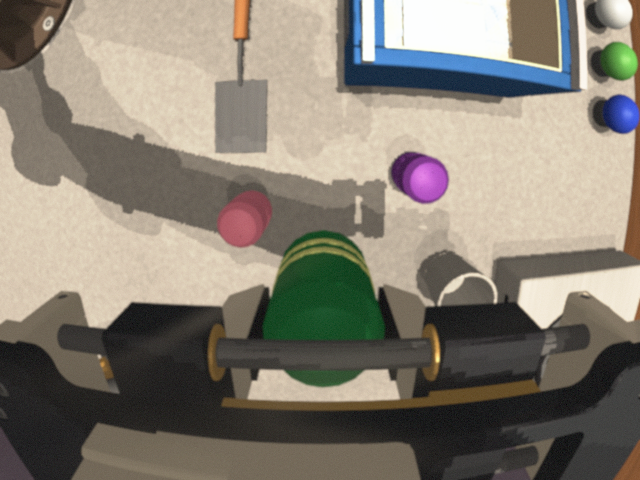

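Emit:
apply_moves([
  [[-0.038,0,0.025],[0,0,0],-1],
  [[-0.038,0,0.025],[0,0,0],-1],
  [[-0.038,0,0.025],[0,0,0],-1],
  [[-0.038,0,0.025],[0,0,0],-1],
  [[-0.03,0,0.02],[0,0,0],-1],
])

```text
time: 18.08
position: [586.1, -196.5, 306.3]
tool_rot: [-90.7, 0.1, -93.8]
ft_force: [0.8, -1.3, -4.8]
finger_gap: 0.56
```

```bash
python3 - <<'E'
from h import *
s,c=wlook(dict(tile=70,amber=70)); print(s["ft_force"]);cv2.imwrite("pics/w6.png",c["pixels"])
t=robot.camera("top"); cv2.imwrite("pics/t6.png",t["pixels"])
move_to([593.5,-189,230],-93.6)
E
```

```text
tile [334. 204.] 0.87 [ 594.4 -194.2   70. ]
amber [332. 114.] 0.57 [ 597.9 -102.    70. ]
[ 0.79217855 -1.34931568 -4.82415571]
pos [ 585.6 -197.8  306.3] rot [-90.7   0.1 -93.8] gap 0.555 q7 [ 40.  28. -40.  83.  18.  77.  -5.] t 18.275
shift [-0.0091  0.0762  0.0083] turn [ 0.71 -0.19 -0.11]
```

View pics/w6.png

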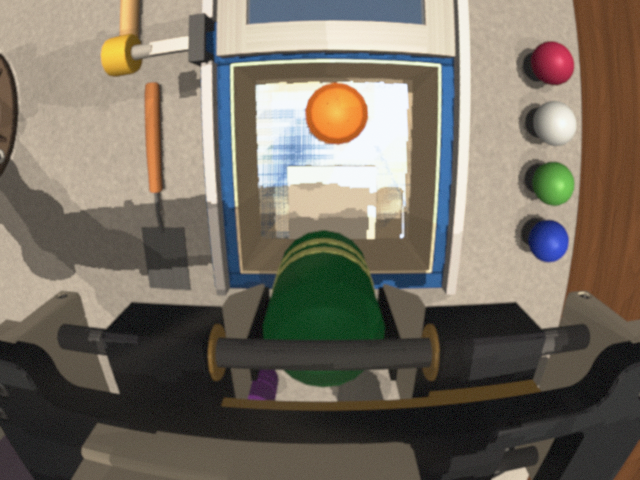

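```bash
python3 - <<'E'
from h import *
c=robot.camera("wrist"); s=dict(position=np.array([585.6,-197.8,306.3]),tool_rot=np.array([-90.7,.1,-93.8]))
for p in((288,166),(376,166),(332,165.5),(336,113)): print(p,wat(p,c,s,78 if p[1]>150 else 145).round(1))
move_to([593.5,-189,230],-93.6)
E
```

```text
(288, 166) [ 550.4 -152.5   78. ]
(376, 166) [ 637.9 -157.9   78. ]
(332, 165.5) [ 594.1 -155.    78. ]
(336, 113) [ 599.9 -105.6  145. ]
pos [ 585.2 -199.1  306.5] rot [-90.7   0.1 -93.9] gap 0.56 q7 [ 40.  28. -40.  83.  18.  77.  -5.] t 18.325
shift [-0.0106  0.0764  0.0085] turn [ 0.7  -0.31 -0.07]
```

Emit:
apply_moves([
  [[-0.008,0,0.008],[0.7,-0.3,0],-1],
  [[0,0.03,0],[0,0,0],-1],
  [[0,0.03,0],[0,0,0],-1],
  [[0,0,0],[0,0,0],-1],
])

```text
time: 18.82
position: [593.0, -194.6, 244.8]
tool_rot: [-89.9, 0.0, -93.9]
ft_force: [0.1, -0.7, -3.3]
finger_gap: 0.56
```

```bash
python3 - <<'E'
from h import *
move_to([593,-191,143],-93.6)
E
```

```text
pos [ 593.  -194.6  244.8] rot [-89.9   0.  -93.9] gap 0.56 q7 [ 39.  30. -39.  88.  20.  69.  -8.] t 18.825
shift [-0.0036  0.1018 -0.0004] turn [-0.07 -0.31 -0.  ]
```

Emit:
apply_moves([
  [[-0.004,0.025,0],[0,-0.3,0],-1],
  [[0,0.03,0],[0,0,0],-1],
  [[0,0.025,0],[0,0,0],-1],
  [[0,0,0],[0,0,0],-1],
])

```text
time: 19.32
position: [596.4, -192.6, 168.8]
tool_rot: [-89.5, -0.1, -93.8]
ft_force: [-0.7, -0.2, -4.0]
finger_gap: 0.555
```

```bash
python3 - <<'E'
from h import *
print(robot.state()["ft_force"]);move_to([593,-191,143],-93.6)
E
```

```text
[-0.69968188 -0.19346486 -3.98524329]
pos [ 596.4 -192.6  168.8] rot [-89.5  -0.1 -93.8] gap 0.555 q7 [ 38.  34. -38.  93.  23.  60. -11.] t 19.325
shift [-0.0014  0.0257 -0.0037] turn [-0.51 -0.21  0.09]
```

Emit:
apply_moves([
  [[-0.001,0.01,-0.003],[-0.5,0,0],-1],
  [[0,0.008,0],[0,0,0],-1],
  [[0,0.004,0],[0,0,0],-1],
  [[0,0,0],[0,0,0],-1],
])

```text
time: 19.82
position: [595.7, -191.9, 149.6]
tool_rot: [-89.7, -0.1, -93.9]
ft_force: [0.1, 0.0, -3.5]
finger_gap: 0.557
```

```bash
python3 - <<'E'
from h import *
print(robot.state()["ft_force"]);move_to([593,-191,143],-93.6)
E
```

```text
[ 0.05520294  0.01927685 -3.46742604]
pos [ 595.7 -191.9  149.6] rot [-89.7  -0.1 -93.9] gap 0.557 q7 [ 37.  35. -37.  94.  24.  59. -11.] t 19.825
shift [-0.0008  0.0066 -0.0028] turn [-0.3  -0.27  0.15]
```

Emit:
apply_moves([
  [[0,0.004,-0.002],[-0.3,0,0],-1],
  [[0,0.003,0],[0,0,0],-1],
  [[0,0,0],[0,0,0],-1],
])

```text
time: 20.2
position: [593.8, -191.8, 142.6]
tool_rot: [-90.0, -0.2, -93.9]
ft_force: [0.0, -0.1, -3.7]
finger_gap: 0.558
```

Emit:
apply_moves([
  [[0,0.002,0],[0,0,0],-1],
  [[0,0.002,0],[0,0,0],-1],
  [[0,0,0],[0,0,0],-1],
])

```text
time: 20.58
position: [594.2, -191.9, 142.7]
tool_rot: [-89.9, -0.3, -93.9]
ft_force: [-1.4, -0.0, -3.1]
finger_gap: 0.558
```

Emit:
apply_moves([
  [[0,0.005,0],[0,0,0],-1],
  [[0,0.002,0],[0,0,0],-1],
  [[0,0,0],[0,0,0],-1],
])

```text
time: 20.95
position: [594.7, -192.2, 141.2]
tool_rot: [-89.7, -0.5, -93.9]
ft_force: [-0.5, 0.2, -3.8]
finger_gap: 0.559
```

```bash
python3 - <<'E'
from h import *
s,c=wlook({}); print(s["ft_force"]);cv2.imwrite("pics/w7.png",c["pixels"][100:400])
move_to([593,-191,140],-93.6)
E
```

```text
[-0.52055302  0.23392166 -3.83997573]
pos [ 594.8 -192.1  141. ] rot [-89.7  -0.5 -93.9] gap 0.56 q7 [ 37.  35. -37.  95.  25.  58. -12.] t 21.0
shift [-0.001   0.001  -0.0019] turn [-0.28 -0.32  0.47]
```

View pics/w7.png

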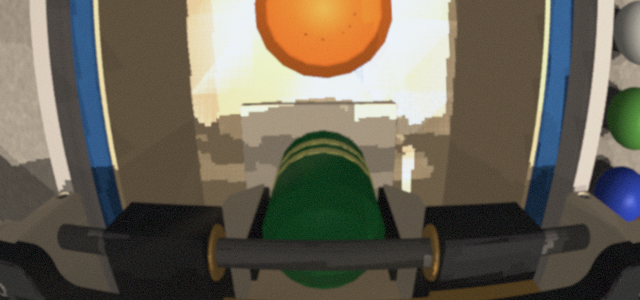

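Emit:
apply_moves([
  [[0,0.004,-0.002],[0,0,0],-1],
  [[0,0.003,0],[0,0,0.5],-1],
  [[0,0,0],[0,0,0],-1],
])

```text
time: 21.38
position: [595.2, -192.5, 140.9]
tool_rot: [-89.4, -0.2, -94.0]
ft_force: [-0.4, -0.5, -4.2]
finger_gap: 0.561
```

Emit:
apply_moves([
  [[0,0.007,0],[-0.5,0,0],-1],
  [[0,0,0],[0,0,0],-1],
])

```text
time: 21.62
position: [595.9, -192.4, 137.2]
tool_rot: [-89.8, -0.3, -94.0]
ft_force: [0.8, 0.0, -4.2]
finger_gap: 0.56
```

```bash
python3 - <<'E'
from h import *
s,c=wlook({}); print(s["ft_force"],s["position"]);cv2.imwrite("pics/w8.png",c["pixels"])
def top(im,o=0):
    h=cv2.cvtColor(im,cv2.COLOR_BGR2HSV); m=cv2.inRange(h,(50,100,20),(85,255,255)); m[:, :250]=0;m[:,400:]=0
    ys=[np.nonzero(m[:,x])[0] for x in range(300,350,10)]; print([ (y.min()+o,y.max()+o) if len(y) else None for y in ys])
    g=cv2.inRange(h,(20,50,90),(45,255,255)); 
for f,o in(("w5",0),("w6",0),("w7",100),("w8",0)): top(cv2.imread(f"pics/{f}.png"),o)
E
```

```text
[ 0.76154732  0.01367515 -4.24997761] [ 595.91918446 -192.38633459  137.17934181]
[(np.int64(238), np.int64(379)), (np.int64(233), np.int64(380)), (np.int64(231), np.int64(385)), (np.int64(232), np.int64(384)), (np.int64(234), np.int64(382))]
[(np.int64(239), np.int64(379)), (np.int64(234), np.int64(382)), (np.int64(232), np.int64(384)), (np.int64(232), np.int64(384)), (np.int64(236), np.int64(383))]
[(np.int64(239), np.int64(382)), (np.int64(234), np.int64(386)), (np.int64(232), np.int64(387)), (np.int64(233), np.int64(387)), (np.int64(236), np.int64(385))]
[(np.int64(240), np.int64(388)), (np.int64(236), np.int64(392)), (np.int64(234), np.int64(394)), (np.int64(235), np.int64(393)), (np.int64(238), np.int64(391))]
```

Emit:
apply_moves([
  [[0,0,0],[0,0,0],-1],
  [[0,0,0],[0,0,0],0.3],
  [[0,0,0],[0,0,0],0.4],
  [[0,0,0],[0,0,0],0.5],
  [[0,0,0],[0,0,0],0.5],
])

```text
time: 22.3
position: [596.6, -192.3, 135.9]
tool_rot: [-89.7, -0.2, -94.0]
ft_force: [-0.6, 0.3, -0.4]
finger_gap: 0.749
```

```bash
python3 - <<'E'
from h import *
s,c=wlook(dict(glass=78)); print(s["ft_force"],s["position"],s["finger_gap"]);cv2.imwrite("pics/w9.png",c["pixels"])
E
```

```text
glass [321. 275.] 0.74 [ 595.8 -194.8   78. ]
[-0.60451794  0.29321886 -0.35821259] [ 596.58827379 -192.32445236  135.91172783] 0.7488000305849692
```

View pics/w9.png

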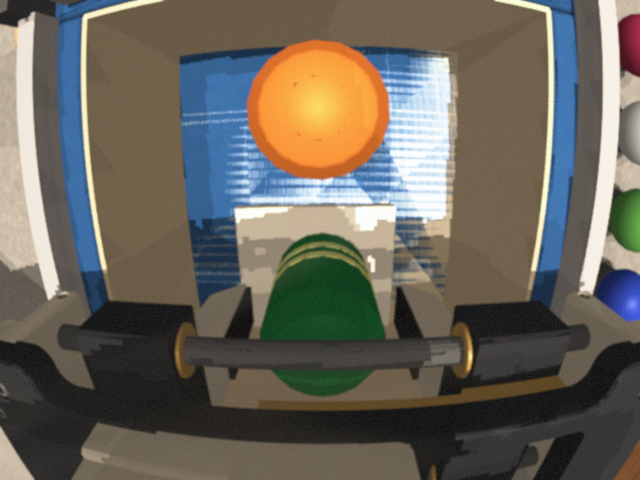

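```bash
python3 - <<'E'
from h import *
def top(im,o=0):
    h=cv2.cvtColor(im,cv2.COLOR_BGR2HSV); m=cv2.inRange(h,(50,100,20),(85,255,255)); m[:, :250]=0;m[:,400:]=0
    ys=[np.nonzero(m[:,x])[0] for x in range(300,350,10)]; print([ (y.min()+o,y.max()+o) if len(y) else None for y in ys])
for f in("w8","w9"): top(cv2.imread(f"pics/{f}.png"))
s=robot.state(); c=robot.camera("wrist")
for z in (64,78-s["position"][2]+135.9):
  p,v=wray((322,387),c,s)
for row in (384,387,394,396):
  p,v=wray((322,row),c,s); 
  k=(s["position"][1]-26*0-p[1])/v[1]; print(row,(p+v*k)[2]-s["position"][2])
E
```

```text
[(np.int64(240), np.int64(388)), (np.int64(236), np.int64(392)), (np.int64(234), np.int64(394)), (np.int64(235), np.int64(393)), (np.int64(238), np.int64(391))]
[(np.int64(240), np.int64(390)), (np.int64(236), np.int64(394)), (np.int64(235), np.int64(395)), (np.int64(236), np.int64(394)), (np.int64(239), np.int64(392))]
384 42.146272368677614
387 43.74274101315626
394 47.35277824360642
396 48.35598128691447
```

Emit:
apply_moves([
  [[0,-0.015,0],[0,0,0],0.5],
  [[0,-0.04,0],[0,0,0],0.5],
  [[0,-0.06,0],[0,0,0],0.5],
  [[0,-0.06,0],[0,0,0],0.5],
  [[0,-0.02,0],[0,0,0],0.5],
])

```text
time: 23.08
position: [594.8, -190.7, 339.8]
tool_rot: [-89.8, -0.1, -93.9]
ft_force: [-0.3, 0.4, 0.1]
finger_gap: 0.75
```

Emit:
apply_moves([
  [[0,0,0],[0,10.5,0],0.5],
  [[0,0,0],[0,10.5,0],0.5],
  [[0,0,0],[0,10.5,0],0.5],
  [[0,0,0],[0,10.5,0],0.5],
  [[0,0,0],[0,10.5,0],0.5],
])

```text
time: 23.7
position: [595.8, -188.9, 349.8]
tool_rot: [-89.4, 0.6, -147.6]
ft_force: [-0.1, 0.2, -0.4]
finger_gap: 0.751
```

Emit:
apply_moves([
  [[0,0,0],[0,10.5,0],0.5],
  [[0,0,0],[0,10.5,0],0.5],
  [[0,0,0],[0,10.5,0],0.5],
  [[0,0,0],[0,5,0],0.5],
  [[0,0,0],[0,0,0],0.5],
])

```text
time: 24.32
position: [595.7, -186.6, 356.3]
tool_rot: [-89.9, 1.2, 175.0]
ft_force: [-1.5, 0.9, -0.2]
finger_gap: 0.751
```

```bash
python3 - <<'E'
from h import *
s,c=wlook(dict(glass=78,tile=70,amber=70,door_grip=223))
move_to([609.5,34.5,300],176.4)
E
```

```text
glass [510. 260.] 0.97 [ 503.9 -424.8   78. ]
glass [437. 203.] 0.87 [ 586.1 -322.    78. ]
glass [330. 204.] 0.62 [ 594.1 -195.3   78. ]
amber [252. 205.] 0.75 [ 599.4 -102.    70. ]
amber [328. 203.] 0.31 [ 594.2 -192.9   70. ]
door_grip [ 79. 243.] 0.87 [610.2  34.7 223. ]
door_grip [ 17. 279.] 0.61 [579.  141.6 223. ]
pos [ 595.6 -187.   355.3] rot [-89.9   1.2 175.1] gap 0.751 q7 [ 27.  22. -21.  80.   8.  78. -89.] t 24.575
shift [ 0.0064  0.055  -0.2219] turn [-0.07 -1.34 -1.15]
```

Emit:
apply_moves([
  [[0.002,0.01,-0.045],[0,-1.3,-1.1],0.5],
  [[0,0.01,-0.045],[0,0,0],0.5],
  [[0,0.01,-0.045],[0,0,0],0.5],
  [[0,0.01,-0.045],[0,0,0],0.5],
  [[0,0.01,-0.045],[0,0,0],0.5],
], force=40)

```text
time: 25.2
position: [610.1, 37.5, 303.5]
tool_rot: [-89.8, 0.1, 176.1]
ft_force: [-0.5, -0.3, 0.4]
finger_gap: 0.749
```

```bash
python3 - <<'E'
from h import *
s,c=wlook(dict(door_grip=223))
move_to([609.5,34.7,222],176.4)
E
```

```text
door_grip [328. 258.] 0.55 [610.7  33.4 223. ]
pos [609.   43.2 302.8] rot [-90.   -0.  176.6] gap 0.75 q7 [   9.   24.  -26.   85.   10.   73. -112.] t 25.3
shift [-0.0011  0.0808  0.0085] turn [0.02 0.18 0.05]
```

Emit:
apply_moves([
  [[-0.001,0.02,0.008],[0,0,0],0.5],
  [[0,0.03,0],[0,0,0],0.5],
  [[0,0.028,0],[0,0,0],0.5],
  [[0,0,0],[0,0,0],0.2],
])

```text
time: 25.8
position: [609.8, 35.1, 223.3]
tool_rot: [-90.0, -0.0, 176.9]
ft_force: [0.2, -0.5, 0.4]
finger_gap: 0.686
```

Emit:
apply_moves([
  [[0,0,0],[0,0,0],-1],
  [[0,0,0],[0,0,0],-1],
  [[0,0,0],[0,0,0],-1],
  [[0,0,0],[0,0,0],-1],
  [[0,0,0],[0,0,0],-1],
])

```text
time: 26.42
position: [611.7, 35.4, 227.5]
tool_rot: [-90.1, 0.3, 176.9]
ft_force: [0.9, 1.7, -2.3]
finger_gap: 0.17
```

Emit:
apply_moves([
  [[0,0,0.015],[0,0.5,0],-1],
  [[0,0,0.03],[0,0,0],-1],
  [[0,0,0.03],[0,0,0],-1],
  [[0,0,0.03],[0,0,0],-1],
  [[0,0,0.03],[0,0,0],-1],
])

```text
time: 27.05
position: [604.0, -94.4, 227.5]
tool_rot: [-90.6, 0.4, 177.0]
ft_force: [0.8, 3.7, -0.2]
finger_gap: 0.17
```

```bash
python3 - <<'E'
from h import *
print(robot.state()["ft_force"]); move_to([598.4,-149.5,223],176.4)
E
```

```text
[ 0.80594661  3.7227981  -0.15244539]
pos [604.  -94.4 227.5] rot [-90.6   0.4 177. ] gap 0.17 q7 [ 21.  26. -24.  92.  11.  64. -99.] t 27.05
shift [0.0027 0.0039 0.0553] turn [ 0.58  0.57 -0.36]
```

Emit:
apply_moves([
  [[0,0,0.025],[0,0,0],-1],
  [[0,0,0.02],[0,0,0],-1],
  [[0,0,0.01],[0,0,0],-1],
  [[0,0,0.006],[0,0,0],-1],
  [[0,0,0.004],[0,0,0],-1],
])

```text
time: 27.68
position: [600.8, -148.0, 227.4]
tool_rot: [-91.6, 0.3, 177.5]
ft_force: [-2.1, 8.8, 1.5]
finger_gap: 0.17
```

Emit:
apply_moves([
  [[0,0,0.005],[0,0,0],-1],
  [[0,0,0.003],[0,0,0],-1],
  [[0,0,0],[0,0,0],-1],
])

```text
time: 28.05
position: [600.8, -147.9, 227.4]
tool_rot: [-92.1, 0.3, 177.9]
ft_force: [-0.8, -2.3, 0.2]
finger_gap: 0.17
```

Emit:
apply_moves([
  [[0,0,0],[0,0,0],0.5],
  [[0,0,0],[0,0,0],0.5],
  [[0,0,0],[0,0,0],0.5],
  [[0,-0.04,0],[2,1.5,0],0.5],
  [[0,-0.05,0],[0,0,0],1],
])

```text
time: 28.68
position: [598.1, -151.3, 314.7]
tool_rot: [-90.0, -0.3, 176.3]
ft_force: [0.6, -0.1, 0.3]
finger_gap: 0.666
```

```bash
python3 - <<'E'
from h import *
s,c=wlook(dict(door_grip=223,bolt_grip=173))
move_to([431,-34,300],176.4)
E
```

```text
door_grip [320. 252.] 0.78 [ 598.  -149.5  223. ]
pos [ 600.  -152.   317.3] rot [-9.000e+01  1.000e-01  1.763e+02] gap 0.795 q7 [ 25.  24. -23.  83.   9.  75. -93.] t 28.825
shift [ 0.1764  0.0168 -0.1067] turn [-0.02 -0.15 -0.15]
```

Emit:
apply_moves([
  [[0.045,0,-0.027],[0,0,0],1],
  [[0.045,0,-0.027],[0,0,0],1],
  [[0.045,0.005,-0.027],[0,0,0],1],
  [[0.038,0.005,-0.024],[0,0,0],1],
  [[0,0,0],[0,0,0],1],
])

```text
time: 29.45
position: [427.4, -33.8, 301.3]
tool_rot: [-90.0, -0.2, 176.1]
ft_force: [0.1, -0.2, -0.3]
finger_gap: 1.004
```

```bash
python3 - <<'E'
from h import *
s,c=wlook(dict(bolt_grip=173))
move_to([431,-34,172],176.4)
E
```

```text
bolt_grip [322. 231.] 0.85 [431.3 -33.6 173. ]
pos [430.  -35.8 301.8] rot [-9.00e+01 -1.00e-01  1.76e+02] gap 1.0 q7 [  24.    6.  -28.  108.    3.   67. -100.] t 29.55
shift [-0.0011  0.1298 -0.0019] turn [-0.02 -0.43  0.09]
```

Emit:
apply_moves([
  [[-0.001,0.035,-0.002],[0,-0.4,0],1],
  [[0,0.04,0],[0,0,0],1],
  [[0,0.035,0],[0,0,0],1],
  [[0,0.015,0],[0,0,0],1],
  [[0,0,0],[0,0,0],1],
])

```text
time: 30.18
position: [436.9, -38.3, 171.9]
tool_rot: [-90.1, 0.0, 176.0]
ft_force: [-0.6, -1.0, 0.1]
finger_gap: 1.003
```

```bash
python3 - <<'E'
from h import *
s,c=wlook(dict(bolt_grip=173))
move_to([431,-34,172],176.4)
E
```

```text
bolt_grip [315. 333.] 0.95 [433.1 -35.3 173. ]
pos [437.6 -38.1 173.2] rot [-9.01e+01  1.00e-01  1.76e+02] gap 1.0 q7 [  22.   15.  -28.  118.    9.   49. -106.] t 30.275
shift [ 0.0068  0.0012 -0.0036] turn [ 0.07 -0.43 -0.14]
```

Emit:
apply_moves([
  [[0.006,0.001,-0.003],[0,-0.4,0],0.3],
  [[0,0,0],[0,0,0],-0.3],
  [[0,0,0],[0,0,0],-1],
  [[0,0,0],[0,0,0],-1],
  [[0,0,0],[0,0,0],-1],
])

```text
time: 30.9
position: [433.1, -34.7, 174.3]
tool_rot: [-90.0, 0.4, 176.4]
ft_force: [0.3, 0.1, 1.1]
finger_gap: 0.507
```

Emit:
apply_moves([
  [[0,0,0],[0,0,0],-1],
  [[0,0,0],[0,0,0],-1],
])

```text
time: 31.15
position: [433.2, -34.5, 174.4]
tool_rot: [-90.1, 0.4, 176.4]
ft_force: [0.0, 1.3, -0.4]
finger_gap: 0.361
```

Emit:
apply_moves([
  [[-0.012,0,0],[0,0,0],-1],
  [[-0.012,0,0],[0,0,0],-1],
  [[-0.01,0,0],[0,0,0],-1],
  [[-0.006,0,0],[0,0,0],-1],
])

```text
time: 31.65
position: [469.6, -36.7, 174.0]
tool_rot: [-90.0, -0.3, 176.4]
ft_force: [-37.6, 3.8, 41.1]
finger_gap: 0.361
```

Emit:
apply_moves([
  [[0,0,0],[0,0,0],-1],
  [[0,0,0],[0,0,0],0.6],
  [[0,0,0],[0,0,0],1],
  [[0,0,0],[0,0,0],1],
  [[0,0,0],[0,0,0],1],
])

```text
time: 32.28
position: [471.9, -37.1, 174.3]
tool_rot: [-89.9, -0.3, 176.4]
ft_force: [-0.5, -0.7, -0.3]
finger_gap: 0.748
```

Emit:
apply_moves([
  [[0,-0.04,0],[0,0,0],1],
  [[0,-0.06,0],[0,0,0],1],
  [[0.02,-0.04,0],[0,0,0],1],
  [[0,0,0],[0,0,0],1],
])

```text
time: 32.78
position: [452.3, -35.9, 318.1]
tool_rot: [-90.0, -0.3, 176.4]
ft_force: [0.7, -0.0, -1.1]
finger_gap: 0.997
```

```bash
python3 - <<'E'
from h import *
s,c=wlook(dict(bolt_grip=173,door_grip=223,glass=78,amber=70)); print(s["ft_force"],s["position"])
cv2.imwrite("pics/w10.png",c["pixels"])
t=robot.camera("top"); print([(np.round(r["point"]),r["conf"]) for k in("amber","jar","glass") for r in robot.place_of(t,k)[:3]])
E
```

```text
bolt_grip [322. 209.] 0.63 [469.3 -36.3 173. ]
door_grip [482.  31.] 0.79 [ 597.4 -150.5  223. ]
glass [603. 170.] 0.85 [ 482.8 -391.2   78. ]
glass [557. 239.] 0.78 [ 396.4 -323.7   78. ]
glass [546. 103.] 0.73 [ 559.9 -296.1   78. ]
[ 0.73121937 -0.02733619 -1.10561654] [452.29440544 -35.89656081 318.0592147 ]
[(array([175., 238.]), 0.86), (array([492., 241.]), 0.93), (array([446., 209.]), 0.74), (array([464., 285.]), 0.73)]
```

View pics/w10.png

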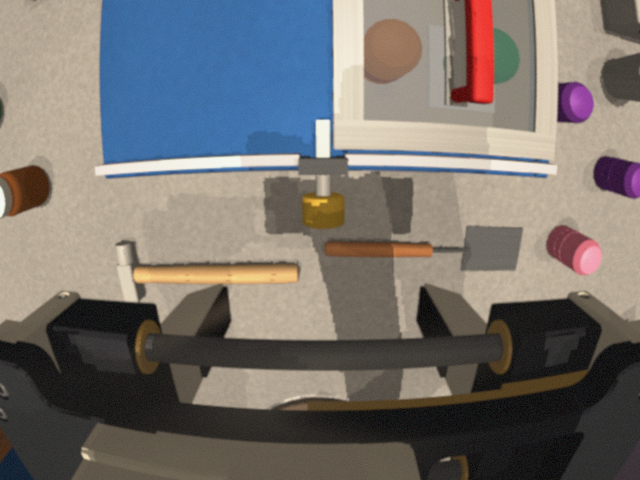

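```bash
python3 -c "
from plant import robot
print(robot.close_job())"
```

```text
the job is handed in; nothing more can be done
None
```

I loaded the green weight into the kiln and handed the job in at about 33 s of robot time. No verdict is reported.

**What I did:** I pulled the bolt out by about 35 mm until it hit its stop, then slid the door open by about 184 mm. I set the weight on the tile while still gripping it, let go, shut the door and pushed the bolt home until it hit its stop.

**Last checks:**
- **Door:** the handle is back within about 2 mm of where it started, with no play left at the stop.
- **Bolt:** the knob is within 3 mm of its starting position. It travelled 36 mm and stopped hard (38 N along the pin).
- **Green weight:** it looks upright through the pane, about 5 mm from the tile's centre. My estimates of the centre differ by about 5 mm.
- **Other things:** the last wrist picture shows the amber weight, jar, hammer and paddle where they were. The flask and cup were not checked at the end.
- **Arm:** it is clear of everything, with the gripper open.

**What disagreed:** when I lowered the weight, the force reading did not show it touching the tile. I drove down about 5 mm too far, and the weight slid up in the fingers by about the same amount. I relied on that slide, seen in the wrist pictures, as proof that it stood on the tile before I let go. Its position in the picture barely changed (about 1 pixel) when I released it.

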